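# Hold the belt grinder's tension arm down for a belt change

### The job

Get the belt grinder ready for its new belt: first slide the work rest away from the platen until it is fully home against the end stop of its bar, then push the sprung tension arm down by its rubber grip until the ratchet pawl has clicked in behind its tooth. The pawl is only a safety catch, so keep the arm pressed clearly below the click, with your hand and not the pawl carrying the spring, and finish while still holding it like that, fingers on the grip and nothing touching the idler wheel, so that I can slip the belt on. Leave the other things on the bench where they are.

Things in the scene. Friction and masses are not known exactly. Their poses are not given: they have to be found in the camera images.
- grinder: Bench belt grinder without its belt, bolted down, 340 mm high. Origin on the bench under the machine; z up; y runs level from the rear (tension arm's grip) to the front (platen, work rest); x along the axles, towards the side with the wheels. In this frame the grey frame plate spans x -62 to -50, y -125 to 105 mm, top at z 344; the wheels, 50 mm wide, are at x -22 to 28; platen face at y 114 mm.
- knob_center (a point): Centre of the black upright clamp knob on the work rest's carriage: 32 mm across (37 over its ribs), 30 mm high, 14 mm of free stud below it. It is fixed to the carriage and slackened, so the rest slides when the knob is pinched or pushed. The steel rest plate (top at z 150 mm) ends 43 mm from it on the platen side; along the grinder's x both its sides are free.
- work_rest (a joint): Slide of the work rest along its square bar, in m: 0 is right up against the platen, it grows along the grinder's +y, away from the platen; 0.070 is home against the end stop. About 3 N of friction; it stays where it is left.
- tension_arm (a joint): Tension arm's angle in rad: 0 up (slopes up 0.20 to the rear), grows as the grip goes down, 0.42 is the lower stop. A spring pushes it up: 12 N at the grip when up, 18 N when low. From 0.05 the pawl rides up the tooth (5 to 8 N more), at 0.16 it is over it. Let go before about 0.22 and the arm springs back up; after that the pawl catches it at 0.22. From 0.27 down the pawl carries nothing.
- grip_center (a point): Centre of the rubber grip (tension_arm_c0 in the rules) at the rear end of the tension arm: a round bar 26 mm across and 92 mm long with 31 mm collars, lying along the arm, 210 mm from the pivot axis. Nothing stands below it for 180 mm; it can be pushed down from above or pinched.
- idler_center (a point): Centre of the idler wheel (70 mm across, 50 mm wide, spins freely) on the tension arm, 135 mm from the pivot; keep off it.
- idler_wheel: The idler wheel itself, origin at its centre.
- blade_center (a point): Mower blade, a flat steel bar 360 x 55 x 6 mm lying on the bench (bystander).
- jar_center (a point): Jar of 68 mm across and 85 mm high (bystander).
- can_center (a point): Spray can, 60 mm across, 165 mm high (bystander).
- spanner_grip (a point): Spanner, 170 mm, lying flat (bystander).
- screwdriver_grip (a point): Screwdriver, 200 mm, lying flat (bystander).
- mug_center (a point): White mug, 80 mm across, 92 mm high (bystander).
- tray_center (a point): Grey parts tray, 150 x 200 x 45 mm (bystander).
- motor_top (a point): Top middle of the motor, a cylinder 132 mm across and 170 mm long lying along the grinder's x on the side of the frame away from the wheels; z 184 mm.
- pivot_point (a point): A point on the pivot axis of the tension arm, in the plane of the bar and its grip. The axis lies along the grinder's x, at y 30, z 225 mm in the grinder's frame; this point is at x -38 mm.
- pawl_post (a point): Pin of the sprung ratchet pawl on the frame plate, above the pivot of the tension arm. The pawl is a 50 mm finger whose roller nose rides on the toothed steel sector (70 mm radius) of the arm.
- pawl: The pawl itself, origin on its pin. It need not be touched.

How it is judged:
By the outcome, as a careful person would: the job done as asked, in the order asked, and still so for the second after the job is handed in, while the arm keeps its last pose, push and grip.
It also fails if it takes over 58 s, if anything falls off the work surface, if the arm or the gripper's body presses on something with over 40 N, if the wrist force passes 120 N, or if a joint passes its speed limit or range.

### The arm

A 6-joint arm with a two-finger parallel gripper is mounted at the origin on the work surface. World frame = base frame: x ahead of the robot, y to its left, z up, the work surface at z = 0. Lengths are in m, angles in rad, forces in N, time in s.
With the tool pointing down it reaches from about 0.375 to 0.9 m from the base axis. Payload 3.1 kg.
Tool frame: the origin (TCP) lies midway between the tips of the shut fingers; the grasp point (between the pads) lies 19 mm behind it; z points along the fingers, y is the direction in which the jaws open and shut (so a half turn about z gives the same grasp; the last joint's range is limited). The gripper opens to 85 mm and grips with 20 to 120 N. Pads are 22 mm wide; open, the fingers measure 114 mm over their backs; the gripper's body (76 mm by 85 mm) begins 54 mm behind the grasp point. The pads swing forward as they close: fully open they stand 13 mm farther back than shut.
Start: joints at [0.98, 0.527, 1.433, -0, 1.181, -0.178], TCP at [0.251, 0.572, 0.21] pointing down, gripper open.
Joint ranges: [-3.08, 3.08], [-0.75, 2.2], [0.22, 2.44], [-1.43, 4.57], [0, 2.65], [-2.85, 2.85]. Speed limits (rad/s): [2.79, 2.79, 3.14, 3.14, 3.14, 3.14].

### API

Orientations are given as a unit quaternion [x, y, z, w].
In Python, from station import manip gives the robot as it stands.
- The arm moves only by the tool servo_tool, never from a script. Its argument "increments" is a list of rows, each an object with "hand": the closure, from 0 (fully open) to 1 (shut); "travel": the shift along the tool's x, y, z in mm, a list of three; "yaw": the turn about the tool's z in degrees. A call has 1 to 20 rows; each row shifts and turns the commanded pose from where the row before left it, along the tool's axes as they then stand; what a row does not reach is not made up. A row lasts 1/10 s, in which the tool goes at most 50 mm and 8.59 degrees, less where a joint would pass 70% of its speed; a pose out of reach is approached as far as the arm can. A call with a gripper value outside its range is refused whole. The fingers move at their own pace and stop on an object; "newtons" is the grip in N (left out, the last holds). Time passes only in rows, so rows that do not move let the fingers close. It gives the time, the measured TCP pose, the force and the opening at its end, in the units of the state.
- manip.sense(): the state, without advancing time (a new reading comes with each control period).
- manip.snapshot(name): name is "side" or "top" or "wrist"; returns a dict with "pixels" (420x560x3 uint8, blue, green, red), "fx", "fy", "cx", "cy" (pixels), "R" (3x3) and "t" (3): a world point X has camera coordinates R X + t. Camera axes: x right, y down, z forward; pixel columns grow to the right and rows downward; lengths in m; the calibration is good to about 2 mm. A picture is of the moment at which its call begins. There is no depth.
- manip.sign_off(): hands the job in, once; it reports no verdict.
The state is a dict: "t": time; "q": joint angles; "qd": joint speeds; "tau": joint torques, N m; "tcp_pos": TCP position; "tool_rot": TCP orientation; "force": force on the tool from outside, world axes, zero at the start; "ft_torque": the same for the moment, N m; "finger_gap": opening from 0.0 (shut) to 1.0 (fully open).
Only numpy, scipy, OpenCV 4.12 (cv2) and the standard library are available. Lean on these libraries where they do the work, as an engineer would, in place of code of your own. Each camera call takes 0.05 s, during which the arm holds its last target.

## Working session

There is one attempt and no reset: what is moved stays moved. The work goes in short steps, Python scripts to look and compute and a tool call to move; the robot and the scene stay as the last step left them, time stands still between calls to the robot, and variables do not carry over. Pictures are saved under pics/ and viewed, and the job is handed in when it is done.

Besides the shell and the picture viewer there is one more tool, called after "Request:" by a JSON object that holds its "op" and its "data". servo_tool: Moves the arm, as the interface text tells. Its arguments: {"type":"object","properties":{"increments":{"type":"array","items":{"type":"object","properties":{"hand":{"type":"number"},"travel":{"type":"array","items":{"type":"number"}},"yaw":{"type":"number"}}}},"newtons":{"type":"number"}},"required":["increments"]}

```bash
mkdir -p pics; ls
cat > h.py <<'E'
from station import manip
import numpy as np, cv2, pickle
def snap(n,f):
    s=manip.snapshot(n); cv2.imwrite('pics/'+f+'.png',s['pixels']); pickle.dump(s,open('pics/'+f+'.pkl','wb')); return s
def load(f): return pickle.load(open('pics/'+f+'.pkl','rb'))
def ray(s,u,v):
    R=np.array(s['R']);t=np.array(s['t']); d=R.T@np.array([(u-s['cx'])/s['fx'],(v-s['cy'])/s['fy'],1]); return -R.T@t,d
def onz(s,u,v,z):
    o,d=ray(s,u,v); return o+d*(z-o[2])/d[2]
def tri(a,pa,b,pb):
    o1,d1=ray(a,*pa);o2,d2=ray(b,*pb)
    k=np.linalg.lstsq(np.c_[d1,-d2],o2-o1,rcond=None)[0]
    p,q=o1+k[0]*d1,o2+k[1]*d2
    return (p+q)/2,np.linalg.norm(p-q)
def proj(s,X):
    c=np.array(s['R'])@np.array(X)+np.array(s['t']); return [s['fx']*c[0]/c[2]+s['cx'],s['fy']*c[1]/c[2]+s['cy']]
E
python3 - <<'E'
from h import *
for n in ['side','top','wrist']:
    s=snap(n,n+'0'); R=np.array(s['R']); print(n,-R.T@np.array(s['t']),R[2],s['fx'])
print(manip.sense())
E
```

```text
pics
side [ 0.44499303 -0.91786519  1.07169389] [ 0.08810866  0.72850588 -0.67934973] 421.62279768898907
top [0.43387471 0.0236676  1.88230647] [ 0.07292462 -0.0054471  -0.99732258] 537.3253540006706
wrist [0.19194935 0.59725205 0.37317001] [ 0.23522122 -0.10518425 -0.96623354] 366.7257542827226
{'t': 0.15, 'q': array([ 9.79480943e-01,  5.28284726e-01,  1.43363135e+00, -4.96791868e-06,
        1.18140468e+00, -1.78533635e-01]), 'qd': array([ 0.00025558, -0.00274276, -0.00279307,  0.00036155, -0.00070264,
        0.00061516]), 'tau': array([ 9.84201215e-04, -4.42742908e+01, -1.78276151e+01, -1.72821215e-04,
        5.65241804e-03, -1.92212548e-05]), 'tcp_pos': array([0.25037822, 0.57200205, 0.20883129]), 'tool_rot': array([ 2.04927712e-01,  9.78776729e-01, -8.01688778e-04, -3.22312934e-04]), 'force': array([ 0.23431647, -0.10758405,  0.57440715]), 'ft_torque': array([ 0.00909882, -0.01992676, -0.00977075]), 'finger_gap': 1.001670553109382}
```

View pics/side0.png

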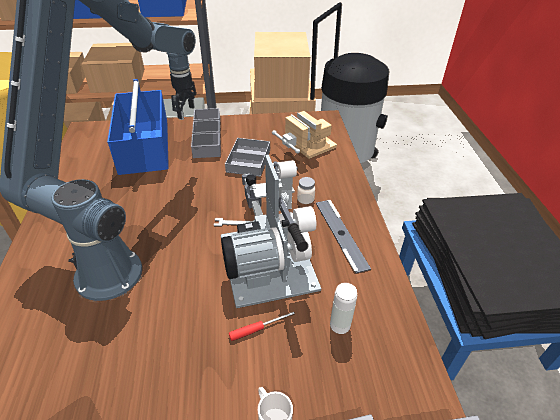

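View pics/top0.png

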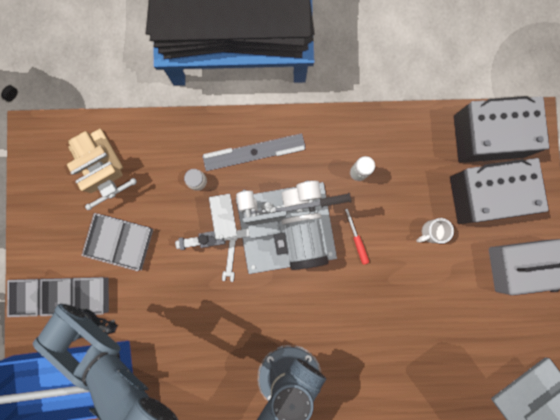

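View pics/wrist0.png

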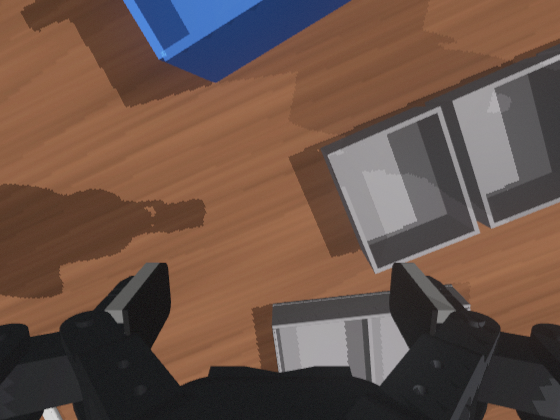

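Run:
```python
from h import *
a=load('top0')['pixels'][160:290,160:370]; cv2.imwrite('pics/topz.png',cv2.resize(a,None,fx=3.8,fy=3.8,interpolation=cv2.INTER_CUBIC))
a=load('side0')['pixels'][145:310,200:370]; cv2.imwrite('pics/sidez.png',cv2.resize(a,None,fx=3.6,fy=3.6,interpolation=cv2.INTER_CUBIC))
```

```text
(no output)
```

View pics/topz.png

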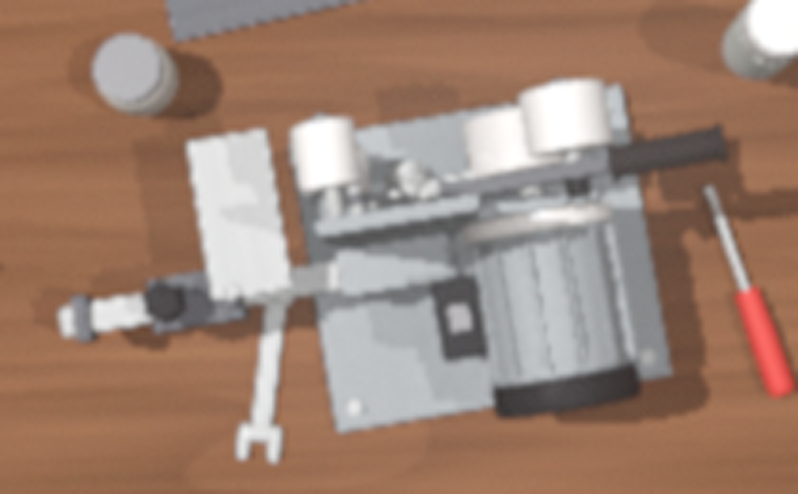

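View pics/sidez.png

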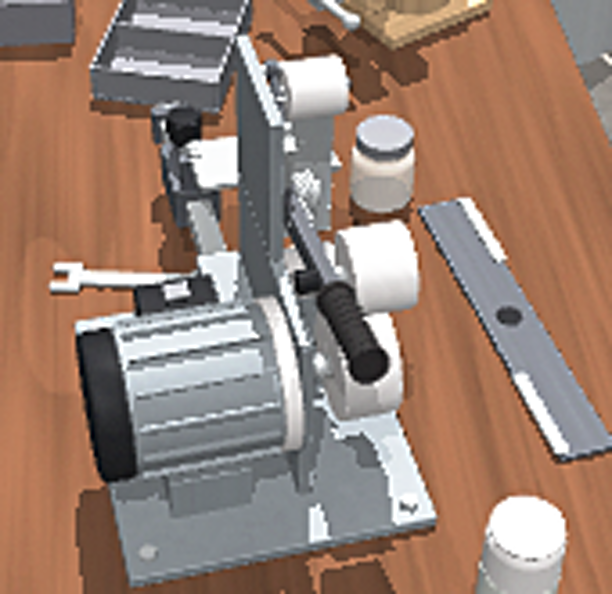

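Run:
```python
from h import *
T=load('top0');S=load('side0')
tz=lambda u,v:(u/3.8+160-.4,v/3.8+160-.4); sz=lambda u,v:(u/3.6+200-.4,v/3.6+145-.4)
P={}
for n,a,b in [('knob',(165,300),(183,126)),('grip',(667,151),(352,330)),('gripend',(722,142),(371,362)),('gripstart',(612,160),(334,300)),('frontwheel',(325,155),(316,83)),('idler',(565,115),(378,265)),('stop',(75,318),(164,125)),('can',(780,20),(527,525)),('jar',(128,67),(385,135))]:
    P[n]=tri(T,tz(*a),S,sz(*b)); print(n,P[n][0].round(3),P[n][1].round(4))
print('base corners z~.01',*[onz(T,*tz(*p),0.012).round(3) for p in [(340,430),(670,372),(622,88)]])
print('plate z150',*[onz(T,*tz(*p),0.15).round(3) for p in [(188,143),(265,130),(290,285),(215,300)]])
```

```text
knob [0.479 0.266 0.141] 0.0002
grip [ 0.583 -0.151  0.271] 0.0014
gripend [ 0.589 -0.194  0.281] 0.0036
gripstart [ 0.577 -0.108  0.26 ] 0.001
frontwheel [0.587 0.118 0.296] 0.0052
idler [ 0.615 -0.072  0.259] 0.0012
stop [0.464 0.355 0.074] 0.0052
can [ 0.701 -0.262  0.167] 0.0012
jar [0.689 0.303 0.084] 0.0021
base corners z~.01 [0.359 0.127 0.012] [ 0.404 -0.175  0.012] [ 0.666 -0.14   0.012]
plate z150 [0.612 0.243 0.15 ] [0.621 0.178 0.15 ] [0.488 0.159 0.15 ] [0.477 0.223 0.15 ]
```

Request:
{"op": "servo_tool", "data": {"increments": [{"hand": 0,"travel": [0,0,-35],"yaw": 8},{"hand": 0,"travel": [0,0,-35],"yaw": 8},{"hand": 0,"travel": [0,0,-20],"yaw": 8},{"hand": 0,"travel": [0,0,0],"yaw": 8},{"hand": 0,"travel": [0,0,0],"yaw": 8},{"hand": 0,"travel": [0,0,0],"yaw": 8},{"hand": 0,"travel": [0,0,0],"yaw": 8},{"hand": 0,"travel": [0,0,0],"yaw": 2},{"hand": 0,"travel": [0,0,0],"yaw": 0}]}}

```text
t: 1.05
tcp_pos: [0.2505, 0.5722, 0.2992]
tool_rot: [0.654, 0.757, -0.0, 0.0]
force: [0.4, 1.0, -0.1]
finger_gap: 1.002
```

```bash
cat >> h.py <<'E'
from scipy.spatial.transform import Rotation as Ro
def rel(X):
    s=manip.sense(); R=Ro.from_quat(s['tool_rot']).as_matrix()
    return (R.T@(np.array(X)-s['tcp_pos'])*1000).round(1)
def st():
    s=manip.sense(); R=Ro.from_quat(s['tool_rot']).as_matrix()
    print('t',round(s['t'],2),'tcp',s['tcp_pos'].round(4),'ty',R[:,1].round(3),'tz',R[:,2].round(3),'F',s['force'].round(1),'M',s['ft_torque'].round(2),'gap',round(s['finger_gap'],3),'q',s['q'].round(2))
E
python3 - <<'E'
from h import *
st(); print(rel([.43,.266,.30]))
E
```

```text
t 1.05 tcp [0.2505 0.5722 0.2992] ty [ 0.989  0.145 -0.001] tz [-0.001 -0.001 -1.   ] F [ 0.4  1.  -0.1] M [0.04 0.03 0.01] gap 1.002 q [ 0.98  0.44  1.32 -0.    1.38  0.83]
[-329.1  133.1   -0.7]
```

Request:
{"op": "servo_tool", "data": {"increments": [{"hand": 0,"travel": [-15,8,0],"yaw": 0},{"hand": 0,"travel": [-30,16,0],"yaw": 0},{"hand": 0,"travel": [-30,18,0],"yaw": 0},{"hand": 0,"travel": [-30,20,0],"yaw": 0},{"hand": 0,"travel": [-30,20,0],"yaw": 0},{"hand": 0,"travel": [-30,20,0],"yaw": 0},{"hand": 0,"travel": [-30,20,0],"yaw": 0},{"hand": 0,"travel": [-30,20,0],"yaw": 0},{"hand": 0,"travel": [-30,18,0],"yaw": 0},{"hand": 0,"travel": [-25,18,0],"yaw": 0},{"hand": 0,"travel": [-15,4,0],"yaw": 0},{"hand": 0,"travel": [0,0,0],"yaw": 0},{"hand": 0,"travel": [0,0,0],"yaw": 0}]}}

```text
t: 2.35
tcp_pos: [0.4727, 0.3071, 0.2996]
tool_rot: [0.654, 0.757, -0.0, -0.001]
force: [0.2, -0.1, -0.3]
finger_gap: 0.998
```

Run:
```python
from h import *
s=snap('wrist','wrist1');snap('side','side1')
st(); print(proj(s,[.479,.266,.141]),proj(s,[.464,.355,.074]))
```

```text
t 2.45 tcp [0.4725 0.3079 0.2997] ty [ 0.989  0.147 -0.   ] tz [-0.001  0.    -1.   ] F [ 0.6 -0.2 -1. ] M [0.04 0.02 0.02] gap 1.0 q [0.38 0.35 1.47 0.   1.32 0.23]
[np.float64(279.020446184668), np.float64(228.16007632260343)] [np.float64(277.2606652368249), np.float64(125.3754424845739)]
```

View pics/wrist1.png

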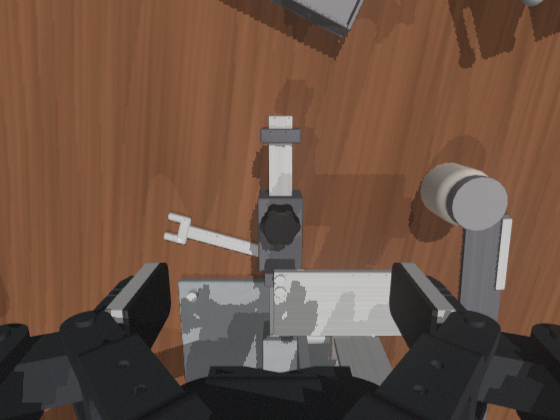

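Run:
```python
from h import *
W=load('wrist1');S=load('side0');T=load('top0')
sz=lambda u,v:(u/3.6+200-.4,v/3.6+145-.4); tz=lambda u,v:(u/3.8+160-.4,v/3.8+160-.4)
k=(280,222)
print(tri(W,k,S,sz(184,121)),tri(W,k,T,tz(165,300)))
for z in (.13,.15,.17): print(onz(W,280,222,z), onz(W,272,270,z))
for n,p,z in (('carr end',(280,192),.10),('stop near',(280,143),.10)): print(n,onz(W,*p,z))
a=S['pixels'][170:215,230:275]; cv2.imwrite('pics/sk.png',cv2.resize(a,None,fx=12,fy=12,interpolation=cv2.INTER_CUBIC))
a=W['pixels'][110:290,200:350]; cv2.imwrite('pics/wk.png',cv2.resize(a,None,fx=3.3,fy=3.3,interpolation=cv2.INTER_CUBIC))
```

```text
(array([0.47969945, 0.27246201, 0.14245768]), np.float64(0.0014655278066170018)) (array([0.4793612 , 0.26819509, 0.12843141]), np.float64(0.0004703977871886659))
[0.47952589 0.26867999 0.13      ] [0.47890567 0.21853356 0.13      ]
[0.47862694 0.27476232 0.15      ] [0.47804386 0.22761858 0.15      ]
[0.47772799 0.28084464 0.17      ] [0.47718205 0.23670361 0.17      ]
carr end [0.47625019 0.29106309 0.1       ]
stop near [0.46911118 0.33970477 0.1       ]
```

View pics/sk.png

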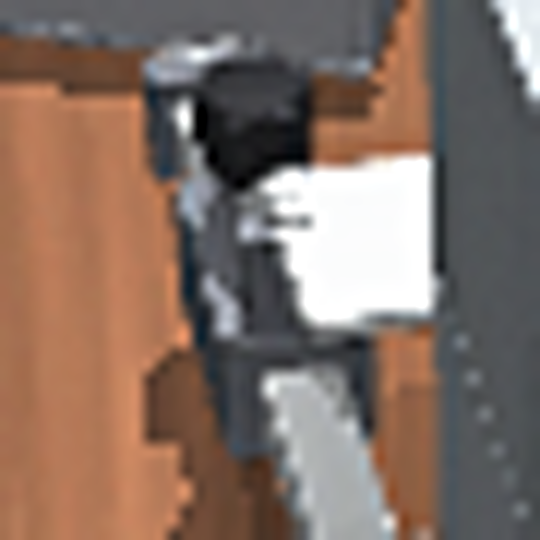

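View pics/wk.png

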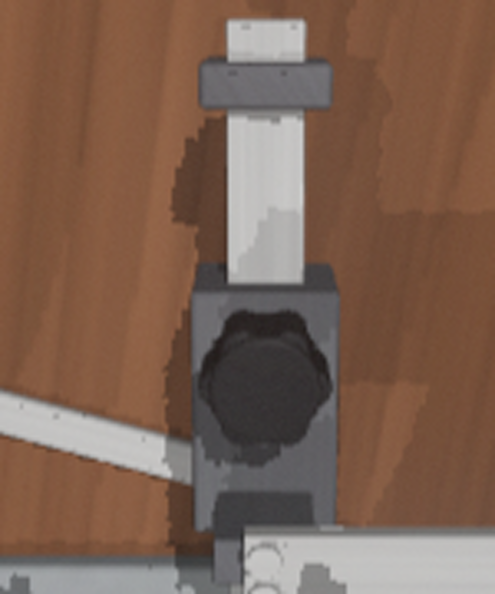

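Run:
```python
from h import *
W=load('wrist1');S=load('side0');T=load('top0')
print(tri(W,(280.1,228.4),S,(251,177.3)))
for z in (.12,.13,.14,.15,.16): print(z,onz(W,280.1,228.4,z), proj(S,onz(W,280.1,228.4,z)))
print(rel([.479,.268,.115]))
```

```text
(array([0.48055239, 0.26862988, 0.1494344 ]), np.float64(0.0018688616010686969))
0.12 [0.48103015 0.2591306  0.12      ] [np.float64(251.32294369367546), np.float64(185.4702231801775)]
0.13 [0.48055001 0.26236095 0.13      ] [np.float64(251.03582037794394), np.float64(182.72397403690428)]
0.14 [0.48006988 0.2655913  0.14      ] [np.float64(250.74697896109146), np.float64(179.96129176725995)]
0.15 [0.47958974 0.26882165 0.15      ] [np.float64(250.45640397556673), np.float64(177.18202842871582)]
0.16 [0.4791096 0.272052  0.16     ] [np.float64(250.1640797675934), np.float64(174.38603429755483)]
[-40.5   0.7 184.6]
```

Request:
{"op": "servo_tool", "data": {"increments": [{"hand": 0,"travel": [-20,1,10],"yaw": 0},{"hand": 0,"travel": [-19,0,20],"yaw": 0},{"hand": 0,"travel": [0,0,30],"yaw": 0},{"hand": 0,"travel": [0,0,35],"yaw": 0},{"hand": 0,"travel": [0,0,35],"yaw": 0},{"hand": 0,"travel": [0,0,25],"yaw": 0},{"hand": 0,"travel": [0,0,15],"yaw": 0},{"hand": 0,"travel": [0,0,9],"yaw": 0},{"hand": 0,"travel": [0,0,0],"yaw": 0},{"hand": 0,"travel": [0,0,0],"yaw": 0}]}}

```text
t: 3.45
tcp_pos: [0.4805, 0.2694, 0.1212]
tool_rot: [0.653, 0.757, 0.001, 0.0]
force: [1.2, -0.0, -0.1]
finger_gap: 0.999
```

Run:
```python
from h import *
s=snap('wrist','wrist2')
st()
```

```text
t 3.5 tcp [0.4809 0.2693 0.1216] ty [0.989 0.146 0.002] tz [ 0.002  0.001 -1.   ] F [0.4 0.4 0.3] M [ 0.01  0.04 -0.03] gap 1.003 q [0.31 0.55 1.7  0.   0.89 0.16]
```

View pics/wrist2.png

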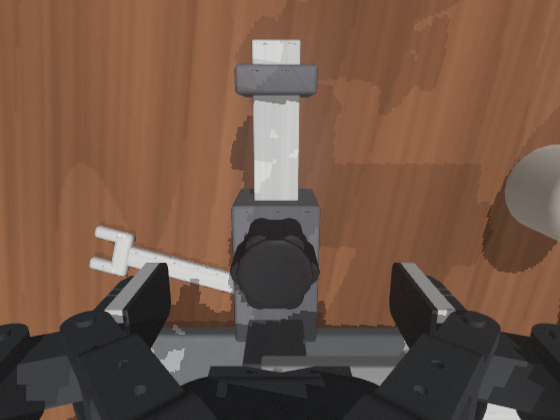

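Request:
{"op": "servo_tool", "data": {"increments": [{"hand": 0.1,"travel": [0,-2,2],"yaw": 0},{"hand": 0.4,"travel": [0,0,0],"yaw": 0},{"hand": 0.6,"travel": [0,0,0],"yaw": 0},{"hand": 0.8,"travel": [0,0,0],"yaw": 0},{"hand": 0.8,"travel": [0,0,0],"yaw": 0},{"hand": 0.8,"travel": [0,0,0],"yaw": 0}], "newtons": 30}}

```text
t: 4.1
tcp_pos: [0.4785, 0.2683, 0.1191]
tool_rot: [0.654, 0.757, 0.0, 0.0]
force: [-1.6, -0.8, 4.3]
finger_gap: 0.357
```

Run:
```python
from h import *
s=snap('wrist','wrist3')
st()
```

```text
t 4.15 tcp [0.4785 0.2683 0.1191] ty [0.989 0.145 0.001] tz [ 0.001  0.    -1.   ] F [-1.3 -1.   4.6] M [-0.05  0.17 -0.03] gap 0.356 q [ 0.31  0.55  1.71 -0.    0.88  0.16]
```

View pics/wrist3.png

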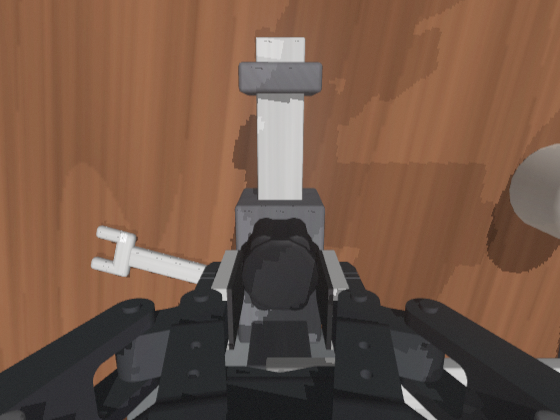

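Request:
{"op": "servo_tool", "data": {"increments": [{"hand": 0.4,"travel": [0,0,0],"yaw": 0},{"hand": 0.4,"travel": [4,0,0],"yaw": 0},{"hand": 0.4,"travel": [4,0,0],"yaw": 0},{"hand": 0.4,"travel": [0,0,0],"yaw": 0},{"hand": 0.8,"travel": [0,0,0],"yaw": 0},{"hand": 0.8,"travel": [0,0,0],"yaw": 0},{"hand": 0.8,"travel": [0,0,0],"yaw": 0}], "newtons": 30}}

```text
t: 4.85
tcp_pos: [0.4773, 0.2764, 0.1187]
tool_rot: [0.654, 0.757, 0.0, 0.0]
force: [-0.8, 2.7, 0.3]
finger_gap: 0.355
```

Run:
```python
from h import *
s=snap('wrist','wrist4')
st()
```

```text
t 4.9 tcp [0.4773 0.2764 0.1187] ty [0.989 0.145 0.001] tz [ 0.  0. -1.] F [-0.3 -0.   0.1] M [ 0.16 -0.05  0.06] gap 0.356 q [0.32 0.56 1.7  0.   0.88 0.18]
```

View pics/wrist4.png

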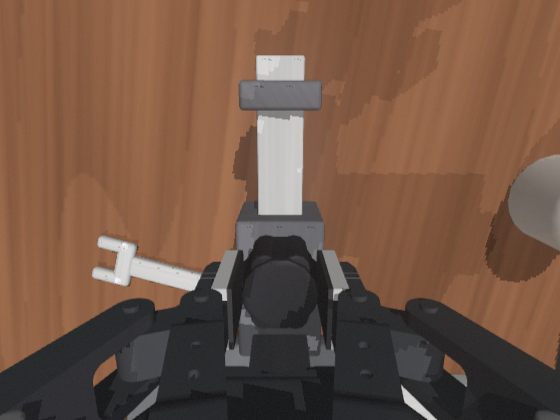

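Request:
{"op": "servo_tool", "data": {"increments": [{"hand": 0.8,"travel": [4,0,0],"yaw": 0},{"hand": 0.8,"travel": [8,0,0],"yaw": 0},{"hand": 0.8,"travel": [8,0,0],"yaw": 0},{"hand": 0.8,"travel": [8,0,0],"yaw": 0},{"hand": 0.8,"travel": [5,0,0],"yaw": 0},{"hand": 0.8,"travel": [3,0,0],"yaw": 0},{"hand": 0.8,"travel": [0,0,0],"yaw": 0}]}}

```text
t: 5.6
tcp_pos: [0.472, 0.3131, 0.1187]
tool_rot: [0.654, 0.757, 0.001, -0.0]
force: [1.1, 0.4, 1.6]
finger_gap: 0.358
```

Run:
```python
from h import *
s=snap('wrist','wrist5')
st()
```

```text
t 5.65 tcp [0.472  0.3131 0.1187] ty [0.989 0.145 0.001] tz [ 0.001  0.002 -1.   ] F [0.5 0.6 1.2] M [ 0.26 -0.22  0.05] gap 0.357 q [0.39 0.57 1.67 0.   0.9  0.24]
```

View pics/wrist5.png

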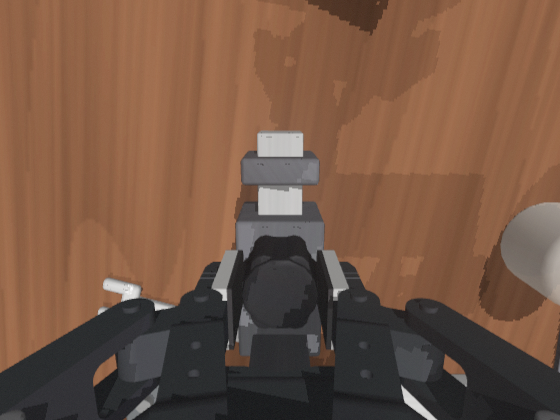

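Request:
{"op": "servo_tool", "data": {"increments": [{"hand": 0.8,"travel": [3,0,0],"yaw": 0},{"hand": 0.8,"travel": [3,0,0],"yaw": 0},{"hand": 0.8,"travel": [3,0,0],"yaw": 0},{"hand": 0.8,"travel": [2,0,0],"yaw": 0},{"hand": 0.8,"travel": [1,0,0],"yaw": 0},{"hand": 0.8,"travel": [1,0,0],"yaw": 0}]}}

```text
t: 6.25
tcp_pos: [0.471, 0.3195, 0.1186]
tool_rot: [0.653, 0.758, -0.004, 0.004]
force: [5.7, -19.7, 4.0]
finger_gap: 0.357
```

Run:
```python
from h import *
st()
```

```text
t 6.25 tcp [0.471  0.3195 0.1186] ty [ 0.989  0.148 -0.001] tz [ 0.001 -0.01  -1.   ] F [  5.7 -19.7   4. ] M [-3.32 -1.07  0.  ] gap 0.357 q [ 0.41  0.58  1.65 -0.01  0.91  0.26]
```

Run:
```python
from h import *
s=snap('wrist','wrist6');snap('side','side6');st()
```

```text
t 6.35 tcp [0.471  0.3195 0.1186] ty [ 0.989  0.148 -0.001] tz [ 0.   -0.01 -1.  ] F [  5.6 -17.4   4.9] M [-2.93 -0.97 -0.02] gap 0.355 q [ 0.41  0.58  1.65 -0.01  0.91  0.26]
```

View pics/wrist6.png

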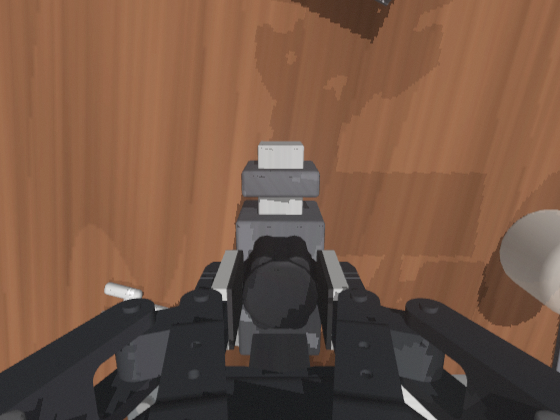

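Run:
```python
from h import *
W=load('wrist6');S=load('side6')
a=W['pixels'][130:270,210:350]; a=cv2.resize(a,None,fx=4,fy=4,interpolation=cv2.INTER_CUBIC)
b=S['pixels'][150:230,210:290]; b=cv2.resize(b,None,fx=7,fy=7,interpolation=cv2.INTER_CUBIC)
cv2.imwrite('pics/z6.png',a);cv2.imwrite('pics/z6b.png',b)
```

```text
(no output)
```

View pics/z6.png

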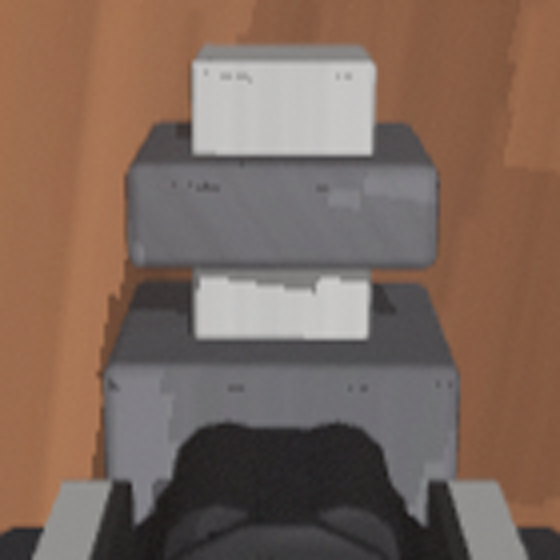

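View pics/z6b.png

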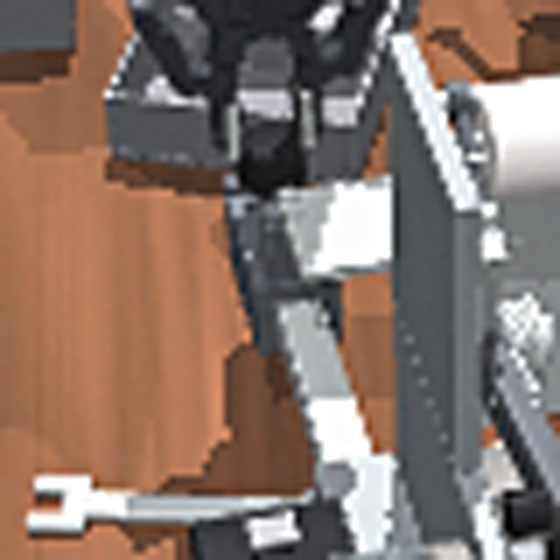

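Run:
```python
from h import *
s=snap('top','top6');st()
a=s['pixels'][160:290,100:310]; cv2.imwrite('pics/t6z.png',cv2.resize(a,None,fx=3.8,fy=3.8,interpolation=cv2.INTER_CUBIC))
```

```text
t 6.4 tcp [0.471  0.3195 0.1186] ty [ 0.989  0.148 -0.001] tz [ 0.   -0.01 -1.  ] F [  5.2 -17.4   4. ] M [-2.87 -0.94  0.02] gap 0.362 q [ 0.4   0.58  1.65 -0.01  0.91  0.26]
```

View pics/t6z.png

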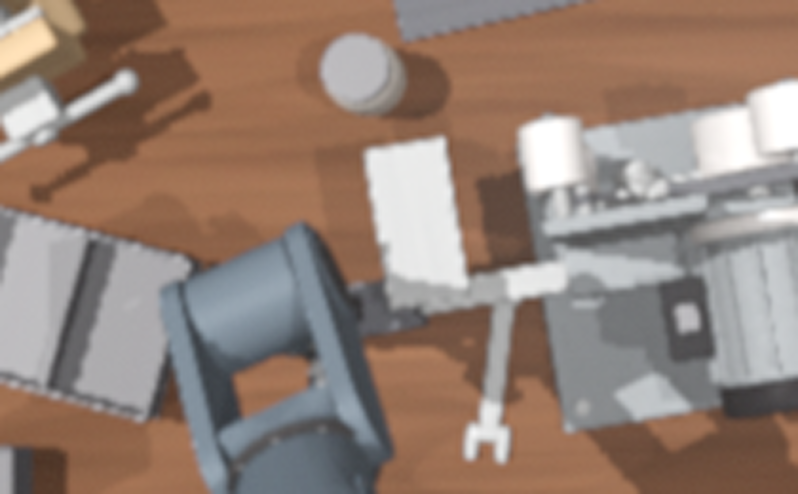

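View pics/side6.png

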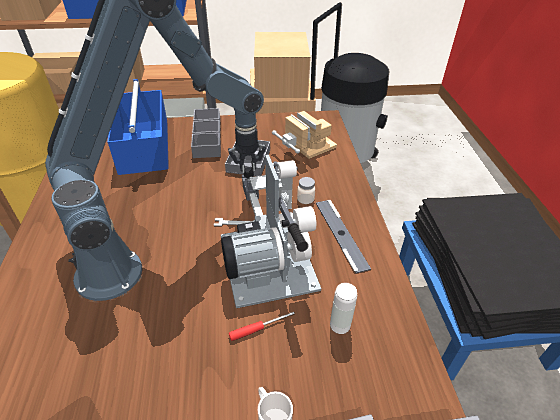

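Request:
{"op": "servo_tool", "data": {"increments": [{"hand": 0.8,"travel": [1,0,0],"yaw": 0},{"hand": 0.8,"travel": [1,0,0],"yaw": 0},{"hand": 0.8,"travel": [1,0,0],"yaw": 0},{"hand": 0.8,"travel": [0,0,0],"yaw": 0}]}}

```text
t: 6.8
tcp_pos: [0.471, 0.3194, 0.1186]
tool_rot: [0.652, 0.758, -0.006, 0.005]
force: [6.6, -25.4, 5.4]
finger_gap: 0.355
```

Run:
```python
from h import *
st()
W=load('wrist6')
# collar back-top edge & carriage top front edge, rays at candidate heights
for z in (.08,.09,.1,.106,.11): print(z,onz(W,280,130+265/4,z)[1].round(4),onz(W,280,130+338/4,z)[1].round(4),onz(W,280,130+366/4,z)[1].round(4), 'barw',(onz(W,210+372/4,206,z)-onz(W,210+193/4,206,z))[0].round(4),'stoptopW',(onz(W,210+437/4,185,z)-onz(W,210+130/4,185,z))[0].round(4),'carrW',(onz(W,210+455/4,225,z)-onz(W,210+107/4,225,z))[0].round(4))
```

```text
t 6.8 tcp [0.471  0.3194 0.1186] ty [ 0.989  0.149 -0.002] tz [ 0.    -0.015 -1.   ] F [  6.6 -25.4   5.4] M [-4.23 -1.31 -0.03] gap 0.355 q [ 0.41  0.58  1.65 -0.02  0.92  0.27]
0.08 0.3357 0.325 0.3209 barw 0.0253 stoptopW 0.0427 carrW 0.0499
0.09 0.3381 0.328 0.324 barw 0.0241 stoptopW 0.0406 carrW 0.0474
0.1 0.3405 0.3309 0.3271 barw 0.0228 stoptopW 0.0385 carrW 0.045
0.106 0.342 0.3327 0.329 barw 0.0221 stoptopW 0.0372 carrW 0.0435
0.11 0.3429 0.3338 0.3303 barw 0.0216 stoptopW 0.0364 carrW 0.0425
```

Run:
```python
from h import *
T=load('top0')
a=T['pixels'][190:250,200:300]; cv2.imwrite('pics/tz2.png',cv2.resize(a,None,fx=8,fy=8,interpolation=cv2.INTER_CUBIC))
st()
S=load('side0')
a=S['pixels'][150:230,250:310]; cv2.imwrite('pics/sz2.png',cv2.resize(a,None,fx=7,fy=7,interpolation=cv2.INTER_CUBIC))
```

```text
t 6.8 tcp [0.471  0.3194 0.1186] ty [ 0.989  0.149 -0.002] tz [ 0.    -0.015 -1.   ] F [  6.6 -25.4   5.4] M [-4.23 -1.31 -0.03] gap 0.355 q [ 0.41  0.58  1.65 -0.02  0.92  0.27]
```

View pics/tz2.png

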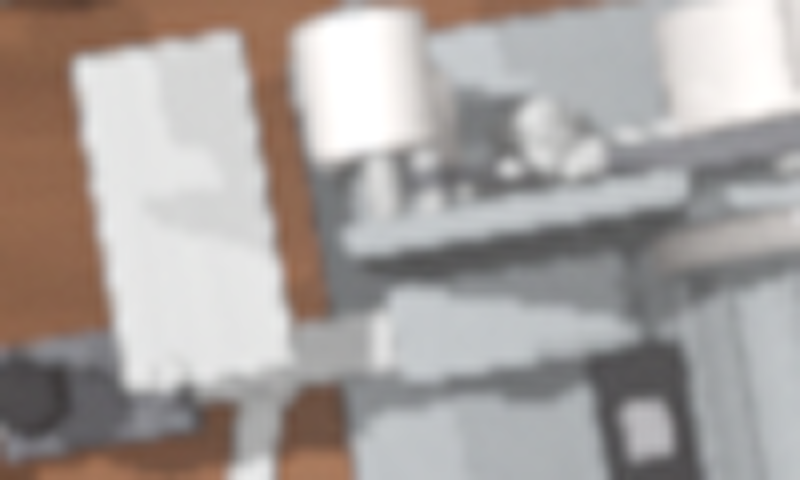

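View pics/sz2.png

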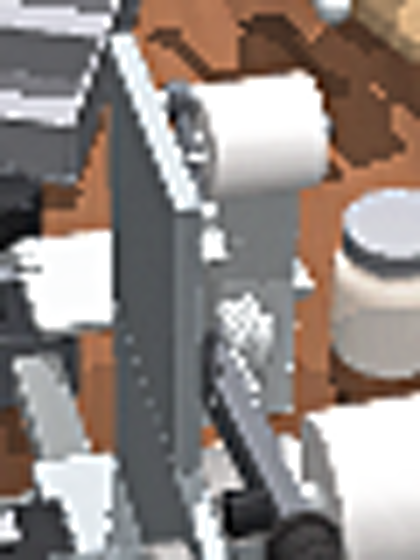

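Run:
```python
from h import *
T=load('top0');S=load('side0')
p=lambda u,v:(u/8+200-.44,v/8+190-.44)
f1=onz(T,*p(346,243),.344); f2=onz(T,*p(688,182),.344)
fs=(121/7+250-.4,38/7+150-.4); print(tri(T,p(346,243),S,fs))
e=[onz(T,*p(*q),.15) for q in ((242,30),(288,360),(75,58),(128,388))]
th=.146; yg=np.array([-np.sin(th),np.cos(th),0])
print(f1,f2,np.arctan2(-(f1-f2)[0],(f1-f2)[1])); o=f1-.105*yg
for q in e: print(q.round(4),((q-o)@yg).round(4))
print('knob0',(np.array([.480,.269,0])-o)@yg,'grip',(np.array([.583,-.151,0])-o)@yg,'tcp now',(np.array([.471,.3194,0])-o)@yg,'pre',(np.array([.4773,.2764,0])-o)@yg)
```

```text
(array([0.52558062, 0.12327077, 0.34280424]), np.float64(0.0036178688141049135))
[0.52370024 0.12325917 0.344     ] [5.42233923e-01 1.38047587e-04 3.44000000e-01] 0.14941030503111125
[0.6225 0.1759 0.15  ] 0.1427
[0.4885 0.1602 0.15  ] 0.1467
[0.613  0.2437 0.15  ] 0.2112
[0.479  0.2248 0.15  ] 0.212
knob0 0.2555478698118903 grip -0.17496834795807162 tcp now 0.3067209968839161 pre 0.26326194164102706
```

Run:
```python
from h import *
W1=load('wrist1');W2=load('wrist2');W6=load('wrist6');W5=load('wrist5');W4=load('wrist4')
for W in (W2,W4): 
    pass
a=W2['pixels'][50:220,210:350]; a=cv2.resize(a,None,fx=3.5,fy=3.5,interpolation=cv2.INTER_CUBIC); cv2.imwrite('pics/z2.png',a)
print('stop back top', tri(W1,(280,141.8),W6,(280,196.3)))
T=load('top6')
p=lambda u,v:(u/3.8+100-.4,v/3.8+160-.4)
th=.147; yg=np.array([-np.sin(th),np.cos(th),0]); o=np.array([.5237,.1233,0])-.105*yg
for q in ((445,138),(467,288),(365,150),(390,305)):
    w=onz(T,*p(*q),.15); print(w.round(4),(w-o)@yg)
```

```text
stop back top (array([0.46889514, 0.3410208 , 0.1020992 ]), np.float64(4.399381754174079e-05))
[0.6152 0.2185 0.15  ] 0.18579668718352965
[0.487  0.2023 0.15  ] 0.18856101773154355
[0.6068 0.2868 0.15  ] 0.25456290681837945
[0.4744 0.2678 0.15  ] 0.25514967089656415
```

View pics/z2.png

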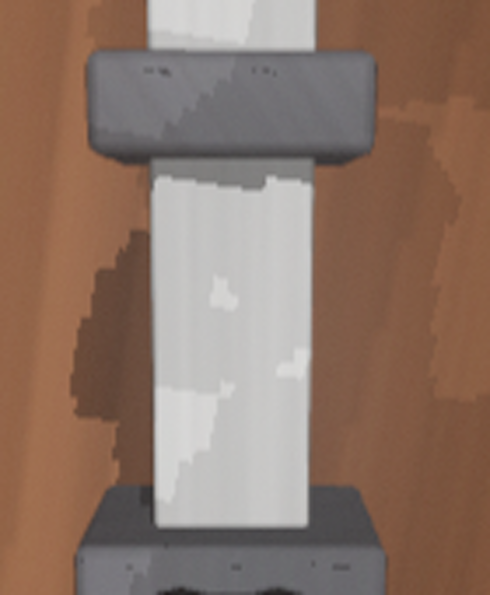

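Request:
{"op": "servo_tool", "data": {"increments": [{"hand": 0.8,"travel": [-5,0,0],"yaw": 0},{"hand": 0.8,"travel": [-4,0,0],"yaw": 0},{"hand": 0.4,"travel": [0,0,0],"yaw": 0},{"hand": 0.4,"travel": [0,0,-7],"yaw": 0},{"hand": 0.4,"travel": [0,0,0],"yaw": 0},{"hand": 0.8,"travel": [0,0,0],"yaw": 0},{"hand": 0.8,"travel": [0,0,0],"yaw": 0},{"hand": 0.8,"travel": [2,0,0],"yaw": 0},{"hand": 0.8,"travel": [2,0,0],"yaw": 0},{"hand": 0.8,"travel": [2,0,0],"yaw": 0},{"hand": 0.8,"travel": [2,0,0],"yaw": 0},{"hand": 0.8,"travel": [0,0,0],"yaw": 0}]}}

```text
t: 8.0
tcp_pos: [0.4709, 0.3203, 0.1259]
tool_rot: [0.652, 0.758, -0.005, 0.004]
force: [4.3, -19.4, 6.9]
finger_gap: 0.338
```

Run:
```python
from h import *
st()
```

```text
t 8.0 tcp [0.4709 0.3203 0.1259] ty [ 0.989  0.149 -0.001] tz [ 0.001 -0.013 -1.   ] F [  4.3 -19.4   6.9] M [-3.33 -0.74 -0.  ] gap 0.338 q [ 0.41  0.57  1.65 -0.02  0.93  0.27]
```

Request:
{"op": "servo_tool", "data": {"increments": [{"hand": 0.8,"travel": [-3,0,0],"yaw": 0},{"hand": 0.8,"travel": [-3,0,0],"yaw": 0},{"hand": 0.3,"travel": [0,0,0],"yaw": 0},{"hand": 0,"travel": [0,0,0],"yaw": 0},{"hand": 0,"travel": [0,0,0],"yaw": 0},{"hand": 0,"travel": [0,0,-10],"yaw": 0},{"hand": 0,"travel": [0,0,-30],"yaw": 0},{"hand": 0,"travel": [0,0,-40],"yaw": 0},{"hand": 0,"travel": [0,0,-40],"yaw": 0},{"hand": 0,"travel": [0,0,-40],"yaw": 0},{"hand": 0,"travel": [0,0,-20],"yaw": 0},{"hand": 0,"travel": [0,0,0],"yaw": 0}]}}

```text
t: 9.2
tcp_pos: [0.4724, 0.322, 0.3103]
tool_rot: [0.654, 0.757, 0.004, 0.002]
force: [-0.5, 0.7, -0.8]
finger_gap: 1.002
```

Run:
```python
from h import *
s=snap('wrist','wrist7');st()
print(rel([.583,-.151,.42]), rel([.480,.2686,.1]))
```

```text
t 9.25 tcp [0.4711 0.3213 0.3077] ty [0.989 0.146 0.004] tz [ 0.004  0.002 -1.   ] F [-0.3  0.3  0.2] M [-0.02  0.03  0.01] gap 0.998 q [0.4  0.35 1.45 0.   1.34 0.26]
[-483.5   42.4 -112.7] [-53.7   0.3 207.6]
```

View pics/wrist7.png

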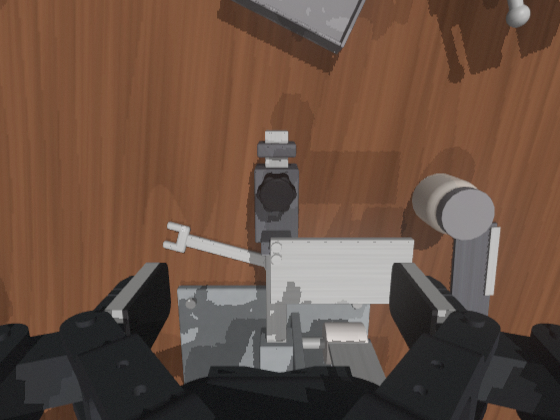

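Request:
{"op": "servo_tool", "data": {"increments": [{"hand": 0,"travel": [0,0,-20],"yaw": 0},{"hand": 0,"travel": [0,0,-35],"yaw": 0},{"hand": 0,"travel": [0,0,-40],"yaw": 0},{"hand": 0,"travel": [-10,2,-25],"yaw": 0},{"hand": 0,"travel": [-30,3,0],"yaw": 0},{"hand": 0,"travel": [-40,4,0],"yaw": 0},{"hand": 0,"travel": [-40,4,0],"yaw": 0},{"hand": 0,"travel": [-40,4,0],"yaw": 0},{"hand": 0,"travel": [-40,4,0],"yaw": 0},{"hand": 0,"travel": [-40,4,0],"yaw": 0},{"hand": 0,"travel": [-40,4,0],"yaw": 0},{"hand": 0,"travel": [-40,4,0],"yaw": 0},{"hand": 0,"travel": [-40,3,0],"yaw": 0},{"hand": 0,"travel": [-40,3,0],"yaw": 0},{"hand": 0,"travel": [-40,2,0],"yaw": 0},{"hand": 0,"travel": [-35,1,0],"yaw": 0},{"hand": 0,"travel": [-20,1,0],"yaw": 0},{"hand": 0,"travel": [0,0,0],"yaw": 0},{"hand": 0,"travel": [0,0,0],"yaw": 0}]}}

```text
t: 11.15
tcp_pos: [0.5846, -0.1618, 0.4245]
tool_rot: [0.654, 0.757, 0.0, -0.002]
force: [1.2, 1.0, -0.3]
finger_gap: 1.001
```

Run:
```python
from h import *
s=snap('wrist','wrist8');snap('side','side8');st()
print(rel([.585,-.163,.25]), proj(s,[.583,-.151,.270]),proj(s,[.585,-.163,.272]))
```

```text
t 11.25 tcp [ 0.5847 -0.161   0.4254] ty [ 0.989  0.147 -0.001] tz [-0.001  0.001 -1.   ] F [-0.4 -0.4  0.3] M [-0.02  0.02  0.07] gap 0.999 q [-0.45  0.34  1.15  0.    1.65 -0.6 ]
[-2.200e+00  1.000e-01  1.754e+02] [np.float64(278.8352121731078), np.float64(172.97793930954074)] [np.float64(279.10129686496), np.float64(187.03579900328626)]
```

View pics/wrist8.png

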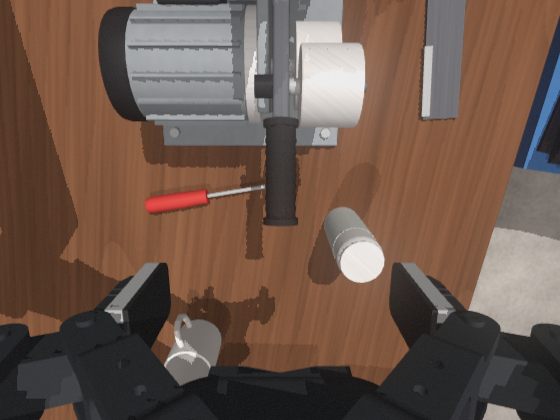

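View pics/side8.png

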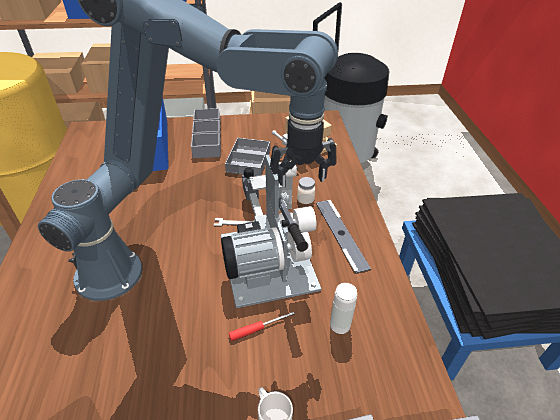

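Request:
{"op": "servo_tool", "data": {"increments": [{"hand": 0,"travel": [-2,1,15],"yaw": 0},{"hand": 0,"travel": [-2,0,30],"yaw": 0},{"hand": 0,"travel": [0,0,35],"yaw": 0},{"hand": 0,"travel": [0,0,35],"yaw": 0},{"hand": 0,"travel": [0,0,30],"yaw": 0},{"hand": 0,"travel": [0,0,20],"yaw": 0},{"hand": 0,"travel": [0,0,13],"yaw": 0},{"hand": 0,"travel": [0,0,0],"yaw": 0},{"hand": 0,"travel": [0,0,0],"yaw": 0}]}}

```text
t: 12.15
tcp_pos: [0.5872, -0.1661, 0.2486]
tool_rot: [0.653, 0.757, 0.0, 0.001]
force: [-0.1, 0.3, 0.8]
finger_gap: 0.998
```

Run:
```python
from h import *
s=snap('wrist','wrist9');st()
```

```text
t 12.2 tcp [ 0.5876 -0.1665  0.2492] ty [0.989 0.146 0.003] tz [ 0.003 -0.001 -1.   ] F [-0.2 -0.5  0.3] M [0.02 0.02 0.03] gap 1.001 q [-0.46  0.47  1.43  0.    1.25 -0.61]
```

View pics/wrist9.png

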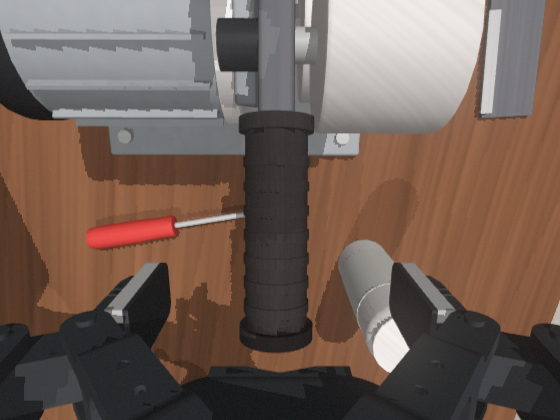

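Request:
{"op": "servo_tool", "data": {"increments": [{"hand": 0.2,"travel": [0,-1,3],"yaw": 0},{"hand": 0.5,"travel": [0,0,0],"yaw": 0},{"hand": 0.7,"travel": [0,0,0],"yaw": 0},{"hand": 0.95,"travel": [0,0,0],"yaw": 0},{"hand": 0.95,"travel": [0,0,0],"yaw": 0},{"hand": 0.95,"travel": [0,0,0],"yaw": 0}], "newtons": 70}}

```text
t: 12.8
tcp_pos: [0.5857, -0.1669, 0.2453]
tool_rot: [0.654, 0.757, 0.0, 0.0]
force: [-1.8, 0.6, 4.2]
finger_gap: 0.274
```

Run:
```python
from h import *
s=snap('wrist','wrist10');snap('side','side10');st()
```

```text
t 12.9 tcp [ 0.5857 -0.1669  0.2453] ty [0.989 0.145 0.001] tz [ 0.001 -0.    -1.   ] F [-1.3  0.6  4.3] M [ 0.06  0.16 -0.05] gap 0.269 q [-0.46  0.47  1.43 -0.    1.24 -0.61]
```

View pics/wrist10.png

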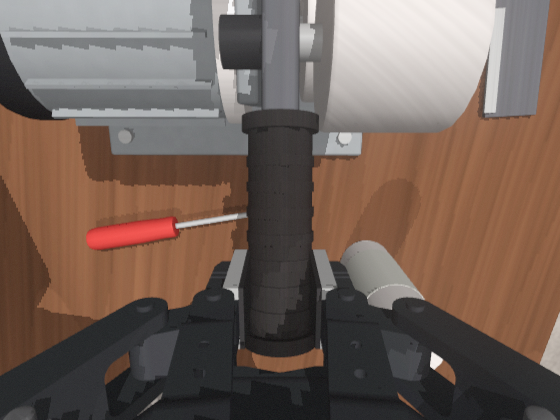

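Request:
{"op": "servo_tool", "data": {"increments": [{"hand": 0.95,"travel": [-1,0,3],"yaw": 0},{"hand": 0.95,"travel": [-1,0,6],"yaw": 0},{"hand": 0.95,"travel": [-1,0,6],"yaw": 0},{"hand": 0.95,"travel": [-1,0,6],"yaw": 0},{"hand": 0.95,"travel": [0,0,6],"yaw": 0},{"hand": 0.95,"travel": [0,0,6],"yaw": 0},{"hand": 0.95,"travel": [0,0,6],"yaw": 0},{"hand": 0.95,"travel": [0,0,6],"yaw": 0}]}}

```text
t: 13.7
tcp_pos: [0.5873, -0.1771, 0.2035]
tool_rot: [0.654, 0.756, -0.003, 0.006]
force: [-6.0, -11.3, 16.7]
finger_gap: 0.273
```

Run:
```python
from h import *
s=snap('wrist','wrist11');st()
```

```text
t 13.75 tcp [ 0.5873 -0.1772  0.2025] ty [0.99  0.143 0.002] tz [ 0.004 -0.012 -1.   ] F [ -3.2 -12.1  11.6] M [-1.88  0.82 -0.67] gap 0.274 q [-0.47  0.52  1.48 -0.01  1.14 -0.61]
```

View pics/wrist11.png

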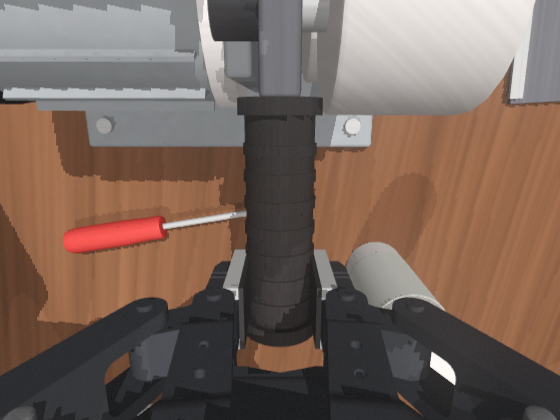

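Request:
{"op": "servo_tool", "data": {"increments": [{"hand": 0.95,"travel": [-1,0,5],"yaw": 0},{"hand": 0.95,"travel": [-1,0,6],"yaw": 0},{"hand": 0.95,"travel": [0,0,6],"yaw": 0},{"hand": 0.95,"travel": [0,0,6],"yaw": 0},{"hand": 0.95,"travel": [0,0,6],"yaw": 0},{"hand": 0.95,"travel": [0,0,4],"yaw": 0},{"hand": 0.95,"travel": [0,0,2],"yaw": 0},{"hand": 0.95,"travel": [0,0,0],"yaw": 0},{"hand": 0.95,"travel": [0,0,0],"yaw": 0}]}}

```text
t: 14.65
tcp_pos: [0.5878, -0.1804, 0.168]
tool_rot: [0.653, 0.757, -0.004, 0.006]
force: [-5.4, -5.1, 13.4]
finger_gap: 0.274
```

Run:
```python
from h import *
s=snap('wrist','wrist12');S=snap('side','side12');snap('top','top12');st()
a=S['pixels'][150:330,200:370]; cv2.imwrite('pics/s12z.png',cv2.resize(a,None,fx=3.3,fy=3.3,interpolation=cv2.INTER_CUBIC))
```

```text
t 14.8 tcp [ 0.5878 -0.1805  0.1681] ty [0.989 0.147 0.002] tz [ 0.004 -0.015 -1.   ] F [ -5.4 -15.8  10.9] M [-3.22  0.98 -0.12] gap 0.272 q [-0.47  0.56  1.51 -0.01  1.07 -0.61]
```

View pics/wrist12.png

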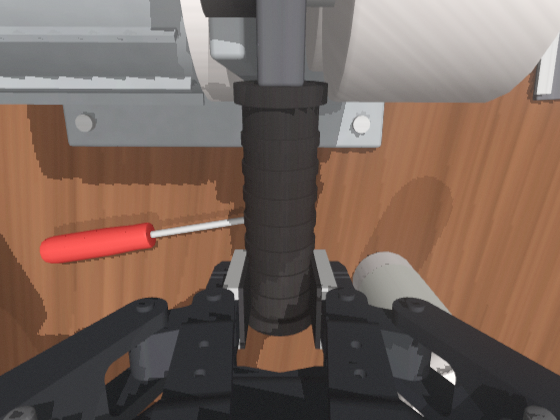

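View pics/s12z.png

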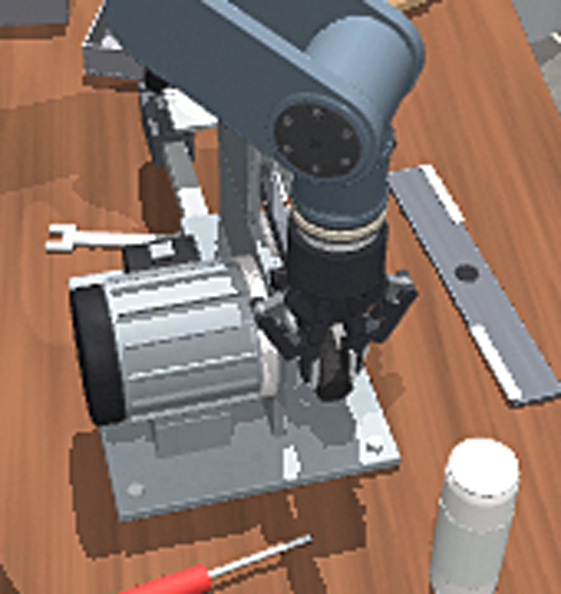

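```bash
cat > ang.py <<'E'
from h import *
th=.147; yg=np.array([-np.sin(th),np.cos(th),0]); xg=np.array([np.cos(th),np.sin(th),0]); z=np.array([0,0,1.])
o=np.array([.5237,.1233,0])-.105*yg+.056*xg
piv=o-.0375*xg+.030*yg+.225*z
def P(r,a,h=0,x=0):  # angle a joint; h perpendicular offset up
    s=.2-a; d=-np.cos(s)*yg+np.sin(s)*z; n=np.sin(s)*yg+np.cos(s)*z
    return piv+r*d+h*n+x*xg
def inplane(S,u,v):
    c,d=ray(S,u,v); k=((piv-c)@xg)/(d@xg); X=c+k*d-piv; return X@yg,X@z
E
python3 - <<'E'
from ang import *
for f in ('wrist10','wrist11','wrist12'):
    S=load(f)
    print(f)
    for a in (0,.2,.25,.3,.35,.4):
        pr=lambda r,h=0,x=0: np.round(proj(S,P(r,a,h,x)),0)
        print(a,'fcollar top',pr(166,0) if 0 else pr(.166,.0155),'L/R',pr(.166,0,-.0155)[0],pr(.166,0,.0155)[0],'rear top',pr(.256,.0155),'rear bot',pr(.256,-.0155),'idler',pr(.135,0,.04))
S=load('side12'); S0=load('side0')
print('side0 end',np.round(proj(S0,P(.256,0)),1),'meas 303,245.6')
for a in (.2,.25,.3,.35,.4): print(a,np.round(proj(S,P(.256,a)),1))
a=S['pixels'][240:280,280:325]; cv2.imwrite('pics/s12e.png',cv2.resize(a,None,fx=12,fy=12,interpolation=cv2.INTER_CUBIC))
E
```

```text
wrist10
0 fcollar top [276. 117.] L/R 238.0 315.0 rear top [277. 359.] rear bot [277. 327.] idler [377.  45.]
0.2 fcollar top [277. 130.] L/R 245.0 308.0 rear top [277. 308.] rear bot [278. 281.] idler [362.  61.]
0.25 fcollar top [277. 130.] L/R 247.0 307.0 rear top [277. 297.] rear bot [278. 271.] idler [359.  63.]
0.3 fcollar top [277. 130.] L/R 248.0 306.0 rear top [278. 286.] rear bot [278. 260.] idler [356.  63.]
0.35 fcollar top [277. 128.] L/R 249.0 305.0 rear top [278. 275.] rear bot [278. 250.] idler [353.  63.]
0.4 fcollar top [277. 126.] L/R 250.0 304.0 rear top [278. 264.] rear bot [278. 239.] idler [351.  62.]
wrist11
0 fcollar top [274.  80.] L/R 220.0 329.0 rear top [275. 433.] rear bot [276. 372.] idler [418. -19.]
0.2 fcollar top [275. 107.] L/R 234.0 317.0 rear top [277. 341.] rear bot [277. 301.] idler [389.  14.]
0.25 fcollar top [276. 108.] L/R 237.0 315.0 rear top [277. 323.] rear bot [277. 286.] idler [384.  18.]
0.3 fcollar top [276. 108.] L/R 239.0 313.0 rear top [277. 307.] rear bot [277. 272.] idler [379.  21.]
0.35 fcollar top [276. 107.] L/R 241.0 312.0 
[... 228 characters left out ...]
 604.] rear bot [275. 461.] idler [ 493. -102.]
0.2 fcollar top [275.  93.] L/R 219.0 331.0 rear top [276. 404.] rear bot [276. 340.] idler [432. -33.]
0.25 fcollar top [275.  96.] L/R 224.0 327.0 rear top [276. 375.] rear bot [276. 319.] idler [422. -24.]
0.3 fcollar top [275.  97.] L/R 227.0 324.0 rear top [276. 350.] rear bot [277. 300.] idler [414. -19.]
0.35 fcollar top [276.  97.] L/R 231.0 321.0 rear top [276. 328.] rear bot [277. 282.] idler [406. -15.]
0.4 fcollar top [276.  95.] L/R 233.0 319.0 rear top [277. 308.] rear bot [277. 265.] idler [400. -12.]
side0 end [302.2 247.2] meas 303,245.6
0.2 [301.8 261.8]
0.25 [301.6 264.8]
0.3 [301.3 267.7]
0.35 [300.9 270.3]
0.4 [300.4 272.6]
```

View pics/s12e.png

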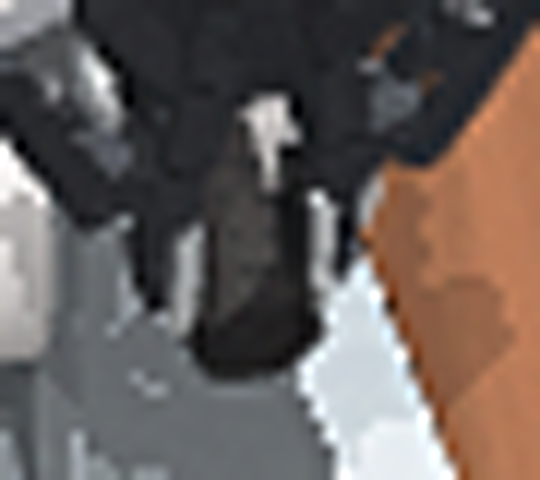

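Request:
{"op": "servo_tool", "data": {"increments": [{"hand": 0.95,"travel": [-3,0,0],"yaw": 0},{"hand": 0.95,"travel": [-3,0,0],"yaw": 0},{"hand": 0.95,"travel": [0,0,0],"yaw": 0},{"hand": 0.95,"travel": [0,0,0],"yaw": 0}]}}

```text
t: 15.2
tcp_pos: [0.5877, -0.1803, 0.1674]
tool_rot: [0.654, 0.757, -0.001, 0.002]
force: [-5.6, 7.1, 17.8]
finger_gap: 0.271
```

Run:
```python
from h import *
st();s=snap('wrist','wrist13')
T=load('top12');a=T['pixels'][130:330,180:400]; cv2.imwrite('pics/t12z.png',cv2.resize(a,None,fx=3,fy=3,interpolation=cv2.INTER_CUBIC))
```

```text
t 15.2 tcp [ 0.5877 -0.1803  0.1674] ty [0.989 0.145 0.001] tz [ 0.002 -0.003 -1.   ] F [-5.6  7.1 17.8] M [1.06 1.07 0.4 ] gap 0.271 q [-0.48  0.56  1.5  -0.    1.07 -0.62]
```

View pics/wrist13.png

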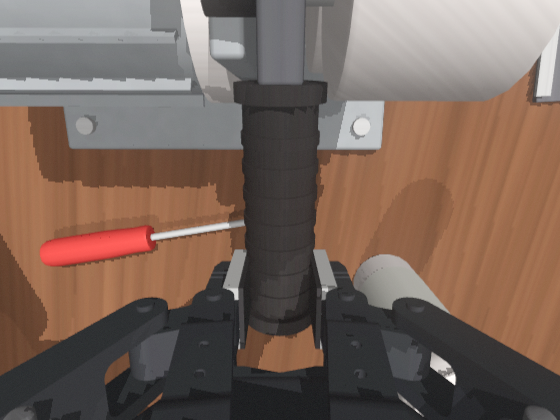

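View pics/t12z.png

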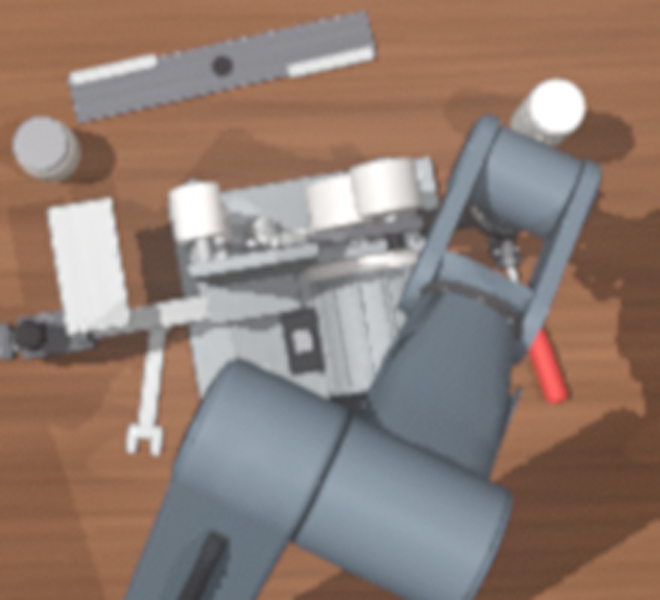

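View pics/side12.png

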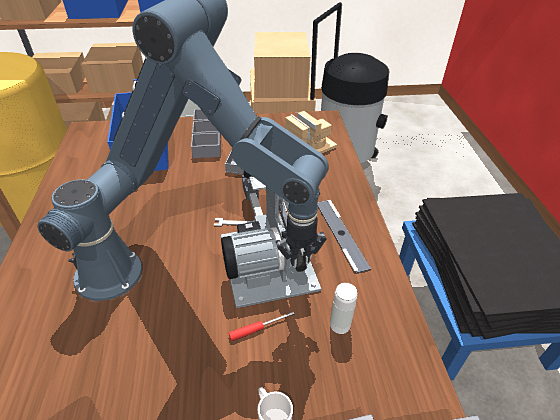

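Request:
{"op": "servo_tool", "data": {"increments": [{"hand": 0.95,"travel": [2,0,0],"yaw": 0},{"hand": 0.95,"travel": [0,0,1],"yaw": 0},{"hand": 0.95,"travel": [0,0,0],"yaw": 0},{"hand": 0.95,"travel": [0,0,0],"yaw": 0}]}}

```text
t: 15.65
tcp_pos: [0.5877, -0.1803, 0.1666]
tool_rot: [0.653, 0.757, -0.002, 0.003]
force: [-5.6, -1.4, 14.7]
finger_gap: 0.269
```

Run:
```python
from ang import *
st()
W=load('wrist7')
for n,u,v in (('knob',276,194),('plate front',340,238.5),('plate platen side',340,304)):
    X=onz(W,u,v,.15); print(n,X.round(4),((X-o)@yg).round(4))
T=snap('top','top14'); T0=load('top0');
a=T['pixels'][200:270,160:290]; cv2.imwrite('pics/t14z.png',cv2.resize(a,None,fx=6,fy=6,interpolation=cv2.INTER_CUBIC))
```

```text
t 15.65 tcp [ 0.5877 -0.1803  0.1666] ty [0.989 0.146 0.001] tz [ 0.003 -0.007 -1.   ] F [-5.6 -1.4 14.7] M [-1.48  0.97  0.16] gap 0.269 q [-0.48  0.56  1.51 -0.01  1.07 -0.62]
knob [0.4729 0.3128 0.15  ] 0.2999
plate front [0.5385 0.2791 0.15  ] 0.257
plate platen side [0.5513 0.2119 0.15  ] 0.1887
```

View pics/t14z.png

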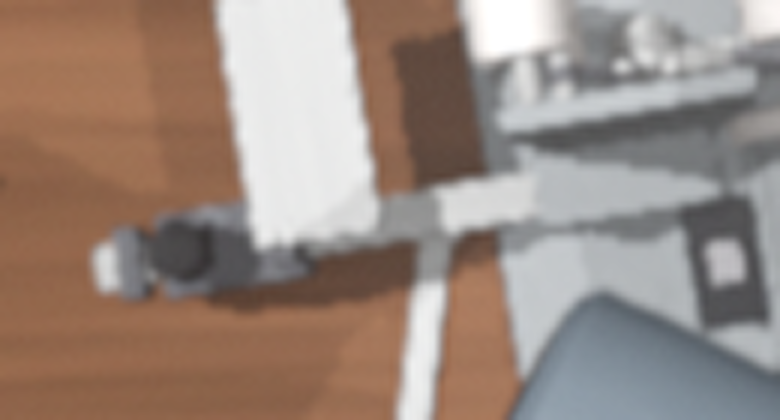

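Request:
{"op": "servo_tool", "data": {"increments": [{"hand": 0.95,"travel": [0,0,0],"yaw": 0},{"hand": 0.95,"travel": [0,0,0],"yaw": 0},{"hand": 0.95,"travel": [0,0,0],"yaw": 0},{"hand": 0.95,"travel": [0,0,0],"yaw": 0},{"hand": 0.95,"travel": [0,0,0],"yaw": 0}]}}

```text
t: 16.2
tcp_pos: [0.5877, -0.1801, 0.1667]
tool_rot: [0.653, 0.757, -0.002, 0.003]
force: [-6.5, 8.6, 17.6]
finger_gap: 0.269
```

Run:
```python
from h import *
st(); print(manip.sign_off())
```

```text
t 16.2 tcp [ 0.5877 -0.1801  0.1667] ty [0.989 0.146 0.001] tz [ 0.003 -0.007 -1.   ] F [-6.5  8.6 17.6] M [1.49 1.33 0.86] gap 0.269 q [-0.48  0.56  1.51 -0.01  1.07 -0.62]
the job is handed in; nothing more can be done
None
```

I slid the work rest away from the platen first, then pulled the tension arm down by its grip and handed in at 16.2 s with the arm still held down. One check on the work rest disagreed: the pictures show a gap at the end stop (below).

- **Work rest:** I pinched the knob and slid the rest about 43 mm, until it stopped hard. I regripped 7 mm higher and it stopped at the same place, with about 20–25 N against it. The plate's platen-side edge then measured 73–75 mm from the platen face, close to the 70 mm expected at home.
- **The disagreement:** the pictures still show roughly 5–10 mm of bare bar between the carriage and the stop collar. I took the rest as home because of the hard stop and the measured travel, but the pictures don't confirm it.
- **Tension arm:** the fingers pinch the grip near its rear end, and the commanded grip is 70 N. The tool position puts the arm at about 0.345 rad and the pictures at about 0.33, which is below the 0.27 point where the pawl stops carrying anything. I could not see or hear the pawl click, so that is inferred from the angle.
- **Spring load:** the last readings show 15–18 N upward on the hand, so the hand carries the spring. The position held steady over the last half second, though the sideways force varied between about -1 and +9 N.
- **Clearances:** the fingers look clear of the idler wheel in the pictures. The spanner, screwdriver, jar, can and blade look unmoved; I did not measure them.

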